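# Clamp the oak board and hold the moisture meter on its mark

## Task

Turn the crank of the teal clamp clockwise (seen from above) until its rubber pad is pressed firmly on the oak board, about half a turn past first touch. Then take the grey pen-shaped moisture meter out of its white stand and hold it upright with its brass tip inside the blue ring on the board, pushing gently so that the sprung tip goes about half way in. Finish while still holding it there with the tip pressed; leave the board where it lies and do not knock the jar, the cup, or the oil bottle.

Things in the scene. Friction and masses are not known exactly. Their poses are not given: they have to be found in the camera images.
- clamp: Teal bench C-clamp fixed to the table. Origin on the table, exactly under the vertical screw axis. Base plate 18 mm thick, 90 mm wide in x, from y = -95 to +215 mm. Column at y = -61 to -95 mm, overhead arm from there to the screw, arm and boss reach 115 mm height. The crank's steel hub is 26 mm wide; the flat crank arm on it carries an upright wooden knob. The board lies on the base plate along the clamp's y axis.
- crank (a joint): Angle of the clamp's crank, rad, grows clockwise seen from above (tightening), range 0 to 10. One turn (6.28 rad) lowers screw, pad, crank and knob together by 12 mm. The pad just touches the board at 6.28 rad; beyond that the pad's spring gives about 4.8 N on the board per rad, 17 N at the end stop. Starts between 0.3 and 3.5 rad; turning it needs about 1.5 N at the knob, and it stays where it is left.
- knob (a point): Centre of the crank's wooden knob: an upright cylinder 22 mm in diameter and 44 mm tall that spins freely on its pin, 50 mm from the screw axis; this point is 24 mm above the knob's lower end and 20 mm below its top. The steel crank arm's top is 26.5 mm below this point. At crank angle 0 this point is 180 mm above the table.
- pad: Round rubber-faced pad, 30 mm in diameter, under the clamp's screw. Origin on the screw axis; its underside is 50 mm above this origin (so at 12 mm above the board when crank = 0). It is spring-loaded against the screw, up to 9 mm.
- board: Loose oak board 80 x 270 x 20 mm, 0.3 kg, lying on the clamp's base plate, one end under the pad. Origin at the centre of its underside, y along its length.
- spot (a point): Centre of the blue ring (20 mm inner, 30 mm outer diameter) drawn on the top face of the board, near the end away from the clamp's screw, 38 mm above the table.
- stand: White block 75 x 75 x 56 mm fixed on the table, with one upright through hole 22 mm wide in its centre that holds the meter. Origin at the centre of its underside.
- meter: Grey pen-shaped moisture meter standing upright in the stand, 0.1 kg, 150 mm long. Origin at the end of its brass tip (when not pressed in), z along the meter away from the tip. Square body 28 x 28 mm from z = 50 to 150 mm (sides along its x and y), with an orange band; black round nose 18 mm in diameter from z = 14 to 50; brass tip 8 mm in diameter below that. In the stand its square shoulder (z = 50) rests on the stand's top, so lift it straight up 55 mm or more to clear.
- plunger (a joint): How far the meter's sprung brass tip is pushed in, m: 0 free, 0.010 at its stop; spring 800 N/m, so half way (0.005) is 4 N.
- tip (a point): Centre of the flat end face of the brass tip; moves with the tip.
- jar: Amber jar with black lid, 56 mm in diameter, 75 mm tall, near the stand. Origin at the centre of its underside. Not to be knocked.
- cup: White mug, 76 mm in diameter, 85 mm tall, off to the right. Origin at the centre of its underside. Not to be knocked.
- oil: Amber oil bottle, 50 mm in diameter, 150 mm tall, back right. Origin at the centre of its underside. Not to be knocked.
Mind the look-alikes: they are no part of the job. Of the things that look like the stand, the larger one is meant.

How it is judged:
By the outcome, as a careful person would: the job done as asked, in the order asked, and still so for the second after the job is handed in, while the arm keeps its last pose, push and grip.
It also fails if it takes over 61 s, if anything falls off the work surface, if the arm or the gripper's body presses on something with over 40 N, if the wrist force passes 120 N, or if a joint passes its speed limit or range.

## Robot

A 6-joint arm with a two-finger parallel gripper is mounted at the origin on the work surface. World frame = base frame: x ahead of the robot, y to its left, z up, the work surface at z = 0. Lengths are in mm, angles in rad, forces in N, time in s.
With the tool pointing down it reaches from about 300 to 875 mm from the base axis. Payload 6.4 kg.
Tool frame: the origin (TCP) lies at the very end of the fingers, on their centre line; the grasp point (between the pads) lies robot.tcp_to_grasp behind it (robot.tcp_to_grasp is the distance from the TCP to the grasp point, in mm); z points along the fingers, x is the direction in which the jaws open and shut, and the axes are right-handed (so a half turn about z gives the same grasp; the last joint's range is limited). The gripper opens to 88 mm and grips with 3 to 60 N. Pads are 18 mm wide; open, the fingers measure 123 mm over their backs; the gripper's body (75 mm by 187 mm) begins 45 mm behind the grasp point.
Start: joints at [1.033, 0.181, 1.607, -0, 1.354, -0.206], TCP at [187.292, 543.657, 238.714] pointing down, gripper open.
Joint ranges: [-2.99, 2.99], [-0.89, 2.07], [0.3, 2.58], [-1.14, 4.28], [0, 2.63], [-3.12, 3.12]. Speed limits (rad/s): [2.57, 2.57, 3.01, 3.14, 3.14, 3.14].

## Interface

Orientations are given as a unit quaternion [w, x, y, z].
In Python, from plant import robot gives the robot as it stands.
- The arm moves only by the tool drive_tool, never from a script. Its argument "commands" is a list of rows, each a list of 7 numbers: the shift along the tool's x, y, z in mm, then the turn, a rotation vector about the tool's x, y, z in rad, then the closure, from 0 (fully open) to 1 (shut). A call has 1 to 10 rows; each row is the pose to reach, as a shift and turn from the pose commanded when the call began, along the tool's axes at that moment; what a row does not reach only later rows make up. A row lasts 1/12 s, in which the tool goes at most 41.7 mm and 7.16 degrees, less where a joint would pass 70% of its speed; a pose out of reach is approached as far as the arm can. A call with a gripper value outside its range is refused whole. The fingers move at their own pace and stop on an object; the grip force is fixed at half the most. Time passes only in rows, so rows that repeat a pose let the fingers close. It gives the time, the measured TCP pose, the force and the opening at its end, in the units of the state.
- robot.state(): the state, without advancing time (a new reading comes with each control period).
- robot.read_camera(name): name is "scene" or "top"; returns the picture (420x560x3 uint8, blue, green, red); there is no depth.
- robot.calibration(name): a dict with "K" (3x3 intrinsics, pixels), "distortion" ([k1, k2, p1, p2, k3] as OpenCV has them; the pictures are not rectified), "pose" (4x4, takes a point from camera to world coordinates). Camera axes: x right, y up, looking along -z (the intrinsics and any distortion apply to the point x, -y, -z); pixel columns grow to the right and rows downward; lengths in mm; the calibration is good to about 2 mm. A picture is of the moment at which its call begins. calibration takes no time and is no camera call.
- robot.finish_job(): hands the job in, once; it reports no verdict.
Trained networks look in the newest picture that a camera, given by its name, has taken for a name from the list of things; names that differ only in an ending like _2 or _b are one class to them, and where a whole thing is asked for, a point or a joint stands for the part that bears it (a point fixed in the world has none). Each returns a list of dicts, best first, with "p" (0 to 1); they miss things now and then, are a little off and sometimes report something else, mostly with a low value. They report only what shows in the picture. A call takes as long as a camera call. They do not tell look-alikes from the thing itself.
- robot.find_in(camera, thing): "box" ([left, top, right, bottom] in pixels, round what is visible of it).
- robot.silhouettes(camera, thing): "mask" (420x560 bool, what is visible of it) and "box" ([left, top, right, bottom] in pixels, round what is visible of it).
- robot.place_of(camera, thing): "uv" ([column, row] in pixels: a listed point, or the origin of a listed thing).
The state is a dict: "clock": time; "qpos": joint angles; "qvel": joint speeds; "effort": joint torques, N m; "eef_pos": TCP position; "tcp_rot": TCP orientation; "force": force on the tool from outside, world axes, zero at the start; "torque": the same for the moment, N m; "finger_gap": finger opening in mm.
Only numpy, scipy, OpenCV 4.12 (cv2) and the standard library are available. Lean on these libraries where they do the work, as an engineer would, in place of code of your own. Each camera call takes 0.05 s, during which the arm holds its last target.

## Working session

There is one attempt and no reset: what is moved stays moved. The work goes in short steps, Python scripts to look and compute and a tool call to move; the robot and the scene stay as the last step left them, time stands still between calls to the robot, and variables do not carry over. Pictures are saved under pics/ and viewed, and the job is handed in when it is done.

Besides the shell and the picture viewer there is one more tool, called as name(argument=value, ...), one argument or row to a line, values as JSON. drive_tool: Moves the arm, as the interface text tells. Its arguments: {"type":"object","properties":{"commands":{"type":"array","items":{"type":"array","items":{"type":"number"}}}},"required":["commands"]}

```bash
ls; mkdir -p pics
python3 - <<'E'
from plant import robot
import cv2
print(robot.tcp_to_grasp)
for c in("scene","top"):
    im=robot.read_camera(c); cv2.imwrite(f"pics/{c}0.png",im)
    k=robot.calibration(c); print(c,k["K"],k["distortion"],k["pose"])
    for t in ["clamp","knob","pad","board","spot","stand","meter","jar","cup","oil"]:
        print(c,t,[(r["uv"],round(r["p"],2)) for r in robot.place_of(c,t)][:4])
print(robot.state())
E
```

```text
pics
18.700000000000003
scene [[396.10342287   0.         287.84288058]
 [  0.         396.10342287 205.63925012]
 [  0.           0.           1.        ]] [-0.05349674  0.          0.          0.          0.        ] [[ 4.32093719e-04 -6.86267592e-01  7.27349025e-01  1.35751190e+03]
 [ 9.99980106e-01 -4.28064494e-03 -4.63292436e-03 -3.43799959e+01]
 [ 6.29294878e-03  7.27336557e-01  6.86252090e-01  8.51456900e+02]
 [ 0.00000000e+00  0.00000000e+00  0.00000000e+00  1.00000000e+00]]
scene clamp [([151.6, 264.1], 0.72), ([247.5, 244.6], 0.56)]
scene knob [([222.4, 191.6], 0.67)]
scene pad [([249.1, 243.1], 0.45)]
scene board [([284.9, 233.3], 0.83)]
scene spot [([314.0, 227.7], 0.73)]
scene stand [([392.9, 204.8], 0.72), ([433.4, 211.7], 0.62), ([413.8, 245.0], 0.26)]
scene meter [([399.4, 201.6], 0.69)]
scene jar [([410.9, 245.1], 0.9), ([398.4, 202.5], 0.59)]
scene cup [([150.4, 207.5], 0.7)]
scene oil [([152.7, 264.8], 0.9)]
top [[394.73354599   0.         283.88577515]
 [  0.         394.73354599 210.96487946]
 [  0.           0.           1.        ]] [-0.04542341  0.          0.
[... 658 characters left out ...]
 0.93)]
{'clock': 1.1, 'qpos': array([ 1.03273386e+00,  1.80803347e-01,  1.60699433e+00, -6.01738059e-06,
        1.35380082e+00, -2.06284124e-01]), 'qvel': array([ 3.47713357e-04,  1.17369338e-03, -1.53327912e-03, -6.67256782e-04,
       -3.15585064e-05, -1.13492817e-03]), 'effort': array([-4.09460308e-04, -4.33868337e+01, -3.42164862e+01,  6.99543930e-02,
        3.13370093e-02, -3.16526837e-05]), 'eef_pos': array([187.27678555, 543.66424556, 238.71531675]), 'tcp_rot': array([ 3.86463353e-06,  8.14163275e-01,  5.80635997e-01, -1.49719002e-06]), 'force': array([ 0.27538543, -0.73250326, -0.18895577]), 'torque': array([ 0.01322586, -0.01189313, -0.0227    ]), 'finger_gap': 88.40265628599933}
```

View pics/scene0.png

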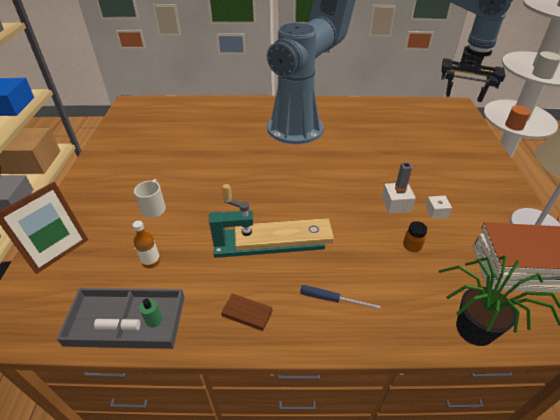

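View pics/top0.png

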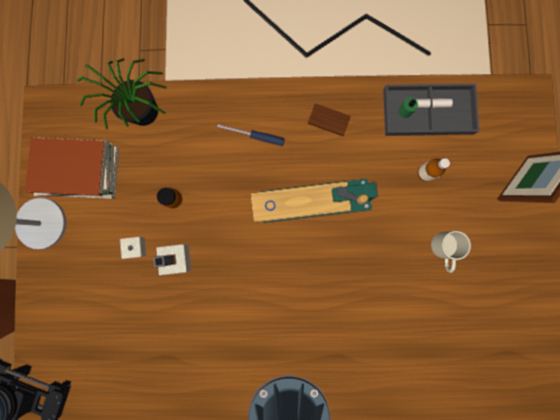

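```bash
cat > h.py <<'E'
import numpy as np, cv2
from plant import robot
from scipy.spatial.transform import Rotation as R
def ray(c,uv):
    k=robot.calibration(c); p=cv2.undistortPoints(np.array([[uv]],float),np.array(k["K"]),np.array(k["distortion"]))[0,0]
    d=np.array([p[0],-p[1],-1.0]); T=np.array(k["pose"]); return T[:3,3],T[:3,:3]@d
def at_z(c,uv,z):
    o,d=ray(c,uv); return o+d*(z-o[2])/d[2]
def tri(uvs):
    A=np.zeros((3,3));b=np.zeros(3)
    for c,uv in uvs:
        o,d=ray(c,uv);d/=np.linalg.norm(d);P=np.eye(3)-np.outer(d,d);A+=P;b+=P@o
    x=np.linalg.solve(A,b)
    return x
def proj(c,X):
    k=robot.calibration(c);T=np.array(k["pose"]);p=(np.asarray(X,float)-T[:3,3])@T[:3,:3]
    q=np.array([p[0],-p[1],-p[2]]);
    return cv2.projectPoints(q[None],np.zeros(3),np.zeros(3),np.array(k["K"]),np.array(k["distortion"]))[0].ravel()
def crop(im,box,s,name):
    l,t,r,b=box; cv2.imwrite(name,cv2.resize(im[t:b,l:r],None,fx=s,fy=s,interpolation=cv2.INTER_CUBIC))
E
python3 - <<'E'
from h import *
s=cv2.imread("pics/scene0.png");t=cv2.imread("pics/top0.png")
crop(s,(200,150,330,270),6,"pics/c1.png");crop(t,(230,150,390,250),5,"pics/c2.png")
crop(s,(350,120,460,270),4,"pics/c3.png");crop(t,(100,160,220,300),4,"pics/c4.png")
E
```

```text
(no output)
```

View pics/c1.png

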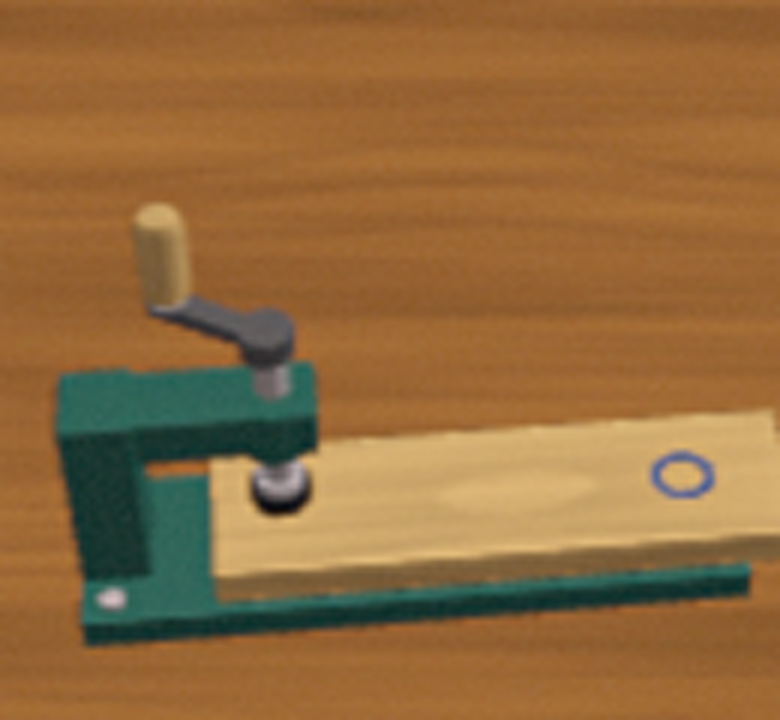

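View pics/c2.png

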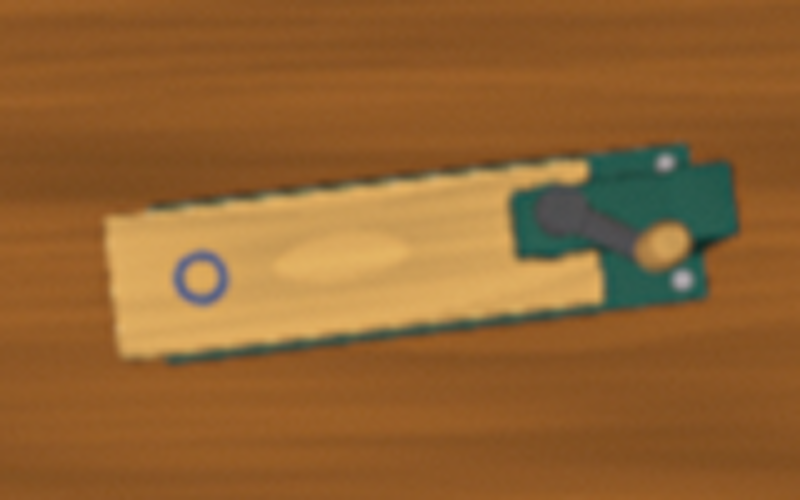

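View pics/c3.png

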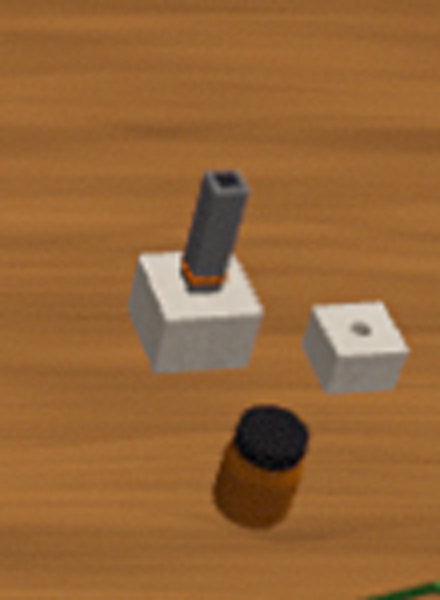

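View pics/c4.png

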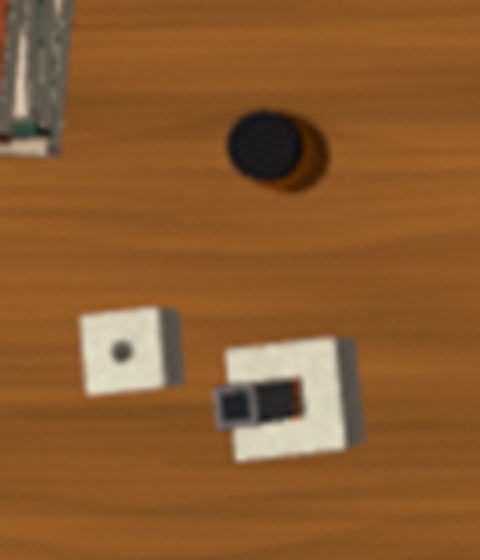

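The scene: the clamp's knob is at scene (227,190) / top (364,198), and the ring is at scene (314,229) / top (270,206).

Stand candidates:
- Large block with the meter: scene (399,198) / top (172,260).
- Small block with a tiny hole: scene (440,207) / top (131,248).

The larger block holds the grey meter, and the close crop confirms it, so I choose that one.

Run:
```python
from h import *
c2=lambda u,v:(u/5+230-.4,v/5+150-.4)
c1=lambda u,v:(u/6+200-.4,v/6+150-.4)
c4=lambda u,v:(u/4+100-.4,v/4+160-.4)
c3=lambda u,v:(u/4+350-.4,v/4+120-.4)
np.set_printoptions(precision=1,suppress=True)
for n,a in [("base lo L",(165,360)),("base lo R",(705,300)),("base up L",(150,208)),("base up R",(688,148))]:
    print(n,at_z("top",c2(*a),18))
for n,a in [("bd",(104,217)),("bd",(120,357)),("bd",(604,303)),("bd",(590,160))]:print(n,at_z("top",c2(*a),38))
print("spot",at_z("top",c2(202,278),38),at_z("scene",c1(683,475),38))
print("hub tri",tri([("top",c2(562,208)),("scene",c1(268,325))]))
print("knobtop tri",tri([("top",c2(672,238)),("scene",c1(160,210))]))
print("pad scene", at_z("scene",c1(282,500),48))
for a in [(225,350),(333,338),(345,447),(236,461)]:print("stand",at_z("top",c4(*a),56))
print("meter top",tri([("top",c4(237,408)),("scene",c3(226,181))]),at_z("top",c4(237,408),156))
for a in [(215,388),(254,386),(258,425),(217,430)]:print("mt",at_z("top",c4(*a),156))
for a in [(205,172),(247,188)]:print("mts",at_z("scene",c3(*a),156))
print("jar",at_z("top",c4(266,146),75))
print("small",at_z("top",c4(121,351),40))
for n,u in [("cup",(446,247)),("oil",(437,167))]:print(n,at_z("top",u,85 if n=="cup" else 110))
```

```text
base lo L [544.5  67.2  18. ]
base lo R [ 573.4 -237.2   18. ]
base up L [630.9  74.8  18. ]
base up R [ 659.9 -230.4   18. ]
bd [623.7  98.9  38. ]
bd [545.5  90.6  38. ]
bd [ 571.1 -177.5   38. ]
bd [ 651. -172.   38.]
spot [588.7  44.6  38. ] [590.   43.3  38. ]
hub tri [ 610.  -141.7  152.1]
knobtop tri [ 588.9 -186.6  198.9]
pad scene [ 616.2 -142.6   48. ]
stand [477.2 358.   56. ]
stand [484.4 283.2  56. ]
stand [410.5 274.7  56. ]
stand [401.7 349.8  56. ]
meter top [442.  315.4 153.1] [442.2 315.2 156. ]
mt [454.6 329.1 156. ]
mt [455.6 304.6 156. ]
mt [431.6 301.9 156. ]
mt [428.7 327.7 156. ]
mts [435.4 300.  156. ]
mts [454.1 326.7 156. ]
jar [614.8 324.5  75. ]
small [477.2 437.4  40. ]
cup [ 466.3 -419.3   85. ]
oil [ 674.7 -395.9  110. ]
```

Run:
```python
from h import *
ax=np.array([609,-141.5]);yaw=np.deg2rad(5.4);Rz=R.from_euler('z',yaw).as_matrix()
W=lambda p:Rz@np.array(p,float)+np.array([*ax,0])
s0=cv2.imread("pics/scene0.png");t0=cv2.imread("pics/top0.png")
for th,name in[(0.51,"a"),(2.08,"b")]:
  out=[]
  for cam,im,(l,t,r,b),S in [("scene",s0,(205,170,275,240),5),("top",t0,(320,160,390,230),5)]:
    big=cv2.resize(im[t:b,l:r],None,fx=S,fy=S,interpolation=cv2.INTER_CUBIC)
    def circ(c,rad,col):
        pts=[proj(cam,W([c[0]+rad*np.cos(a),c[1]+rad*np.sin(a),c[2]])) for a in np.linspace(0,6.28,60)]
        pts=[((p[0]-l+.5)*S,(p[1]-t+.5)*S) for p in pts]
        cv2.polylines(big,[np.int32(pts)],True,col,1)
    zk=180-12*th/6.283; a=np.deg2rad(-119.4)
    k=[50*np.cos(a),50*np.sin(a)]
    circ([*k,zk+20],11,(0,0,255));circ([*k,zk-24],11,(0,0,255));circ([0,0,zk-26.5],13,(255,255,0))
    circ([0,0,50-12*th/6.283],15,(255,0,255))
    def poly(P,col):
        pts=[proj(cam,W(p)) for p in P];cv2.polylines(big,[np.int32([((p[0]-l+.5)*S,(p[1]-t+.5)*S) for p in pts])],True,col,1)
    poly([[45,-95,18],[-45,-95,18],[-45,215,18],[45,215,18]],(255,255,255))
    poly([[17,-95,115],[-17,-95,115],[-17,15,115],[17,15,115]],(255,255,255))
    out.append(big)
  cv2.imwrite(f"pics/ov_{name}.png",np.hstack(out))
```

```text
(no output)
```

View pics/ov_a.png

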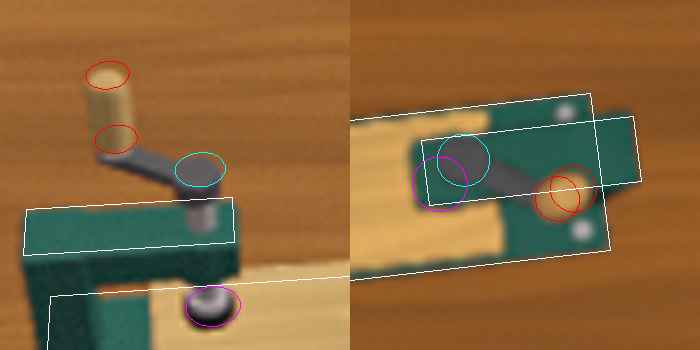

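View pics/ov_b.png

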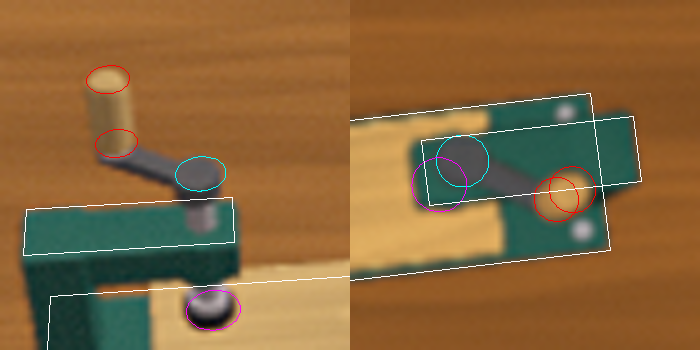

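The overlays agree with a crank start of about 0.5 rad, with the knob at about (589,-187,179). The alternative, 2.08 rad, sits about 1 px too low, so I'll check it later against the end stop. Next I work out the approach in tool axes.

```bash
cat >> h.py <<'E'
def rel(P):
    s=robot.state();q=s["tcp_rot"];Rm=R.from_quat([q[1],q[2],q[3],q[0]])
    return Rm.inv().apply(np.asarray(P,float)-s["eef_pos"])
def yawx():
    q=robot.state()["tcp_rot"];return np.rad2deg(np.arctan2(*R.from_quat([q[1],q[2],q[3],q[0]]).as_matrix()[[1,0],[0,0]]))
E
python3 - <<'E'
from h import *
np.set_printoptions(precision=1,suppress=True)
print(rel([589.3,-187,238.7]),rel([589.3,-187,163]),yawx())
E
```

```text
[-559.9  618.1    0. ] [-559.9  618.1   75.7] 70.9905754587317
```

drive_tool(
  commands=[
    [-26,29,0,0,0,0,0],
    [-52,57,0,0,0,0,0],
    [-79,87,0,0,0,0,0],
    [-105,116,0,0,0,0,0],
    [-132,146,0,0,0,0,0],
    [-160,177,0,0,0,0,0],
    [-187,206,0,0,0,0,0],
    [-213,235,0,0,0,0,0],
    [-240,265,0,0,0,0,0.3],
    [-267,295,0,0,0,0,0.3],
  ],
)

```text
clock: 1.93
eef_pos: [379.8, 193.4, 239.1]
tcp_rot: [0.0, 0.814, 0.581, 0.001]
force: [1.7, -0.4, 0.2]
finger_gap: 76.9
```

drive_tool(
  commands=[
    [-26,29,0,0,0,0,0.3],
    [-52,57,0,0,0,0,0.3],
    [-79,87,0,0,0,0,0.3],
    [-105,116,0,0,0,0,0.3],
    [-132,146,0,0,0,0,0.3],
    [-160,177,0,0,0,0,0.3],
    [-187,206,0,0,0,0,0.3],
    [-213,235,0,0,0,0,0.3],
    [-240,265,0,0,0,0,0.3],
    [-267,295,0,0,0,0,0.3],
  ],
)

```text
clock: 2.77
eef_pos: [571.8, -155.4, 238.7]
tcp_rot: [0.0, 0.814, 0.58, 0.0]
force: [0.7, 0.1, 0.4]
finger_gap: 61.9
```

Run:
```python
from h import *
np.set_printoptions(precision=1,suppress=True)
s=robot.state();print(s["clock"],s["eef_pos"],s["force"],s["qpos"],s["finger_gap"])
print(rel([589.3,-187,205]),rel([589.3,-187,163]),yawx())
```

```text
2.7667 [ 571.8 -155.4  238.7] [0.7 0.1 0.4] [-0.5  0.2  1.6  0.   1.4 -1.7] 61.85671833239225
[-24.1  26.8  33.7] [-24.1  26.8  75.7] 70.96795765332148
```

drive_tool(
  commands=[
    [-12,13,0,0,0,0,0.3],
    [-24,27,8,0,0,0,0.3],
    [-24,27,34,0,0,0,0.3],
    [-24,27,34,0,0,0,0.3],
  ],
)

```text
clock: 3.1
eef_pos: [586.8, -185.0, 199.9]
tcp_rot: [-0.003, 0.815, 0.58, -0.002]
force: [-1.6, 0.9, -1.3]
finger_gap: 61.9
```

Run:
```python
from h import *
s=robot.read_camera("scene");t=robot.read_camera("top")
cv2.imwrite("pics/m1.png",np.hstack([cv2.resize(s[100:250,180:300],None,fx=3,fy=3,interpolation=2),cv2.resize(t[130:280,310:430],None,fx=3,fy=3,interpolation=2)]))
```

```text
(no output)
```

View pics/m1.png

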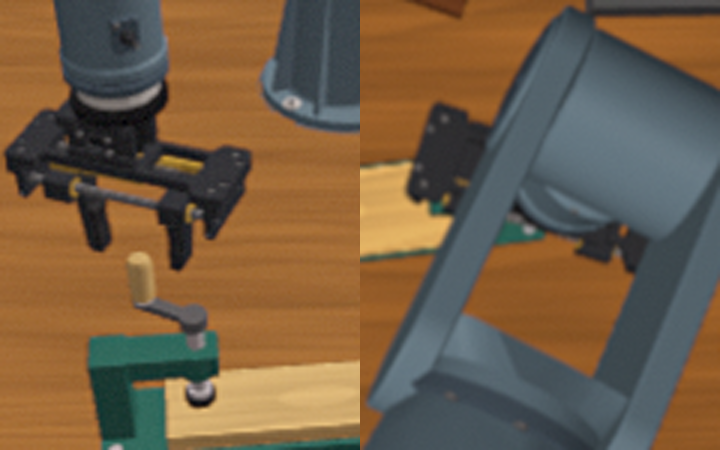

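The picture shows the fingers straddling the knob at (140,265), just above it. I'll narrow the jaws before going down so the inner finger clears the hub.

drive_tool(
  commands=[
    [0,0,0,0,0,0,0.55],
    [0,0,0,0,0,0,0.55],
    [0,0,15,0,0,0,0.55],
    [0,0,30,0,0,0,0.55],
    [0,0,41,0,0,0,0.55],
    [0,0,41,0,0,0,0.55],
    [0,0,41,0,0,0,0.55],
  ],
)

```text
clock: 3.78
eef_pos: [588.8, -184.5, 163.9]
tcp_rot: [-0.0, 0.814, 0.581, -0.0]
force: [0.5, 0.1, 0.3]
finger_gap: 39.6
```

drive_tool(
  commands=[
    [0,0,0,0,0,0,1],
    [0,0,0,0,0,0,1],
    [0,0,0,0,0,0,1],
    [0,0,0,0,0,0,1],
    [0,0,0,0,0,0,1],
  ],
)

```text
clock: 4.2
eef_pos: [588.7, -187.7, 165.1]
tcp_rot: [0.002, 0.814, 0.58, -0.001]
force: [-3.6, -7.9, 1.5]
finger_gap: 20.8
```

Run:
```python
from h import *
np.set_printoptions(precision=2,suppress=True)
s=robot.state();print(s["clock"],s["eef_pos"],s["force"],s["torque"],s["finger_gap"])
im=robot.read_camera("scene");crop(im,(180,130,300,260),5,"pics/m2.png")
```

```text
4.2 [ 588.74 -187.73  165.07] [-3.58 -7.87  1.51] [-1.29  0.61  0.  ] 20.800700575170836
```

View pics/m2.png

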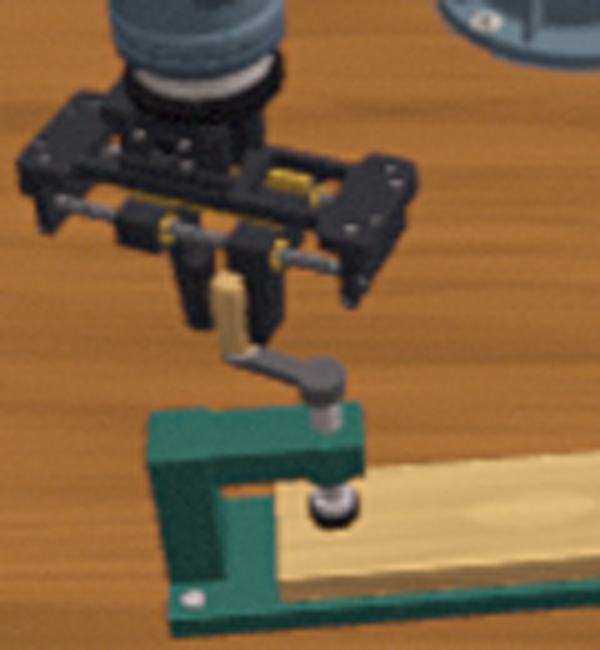

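The knob is gripped: the gap is 20.8 mm, and the picture shows the fingers round the knob at (230,310). Next I work out the circle rows in tool axes.

```bash
cat > circ.py <<'E'
import numpy as np,sys,json
xt=np.array([np.cos(np.deg2rad(70.97)),np.sin(np.deg2rad(70.97))]);yt=np.array([xt[1],-xt[0]])
A=np.array([610,-141.5])
def P(D,r=50,ph0=np.deg2rad(-114.8),z0=163.8):
    a=ph0-D;return np.array([A[0]+r*np.cos(a),A[1]+r*np.sin(a),z0-1.91*D])
def rows(C0,Ds,g=1):
    out=[]
    for D in Ds:
        d=P(D)-C0;out.append([round(float(d[:2]@xt)),round(float(d[:2]@yt)),round(float(-d[2]),1),0,0,0,g])
    d=out[-1];return out,C0+np.array([*(d[0]*xt+d[1]*yt),-d[2]])
if __name__=="__main__":
    C=np.array([588.8,-184.5,163.8])
    for Ds in [[.1,.3,.55,.85,1.15,1.45,1.75,2.05,2.35,2.65],[2.95,3.25,3.55,3.85,4.15,4.45,4.75,5.05,5.35,5.65],[5.95,6.2,6.45,6.65,6.85,7.05,7.2,7.3,7.3,7.3]]:
        o,C=rows(C,Ds);print(json.dumps(o),C.round(1))
E
python3 circ.py
```

```text
[[-1, -4, 0.2, 0, 0, 0, 1], [2, -13, 0.6, 0, 0, 0, 1], [8, -24, 1.1, 0, 0, 0, 1], [19, -35, 1.6, 0, 0, 0, 1], [32, -41, 2.2, 0, 0, 0, 1], [47, -44, 2.8, 0, 0, 0, 1], [61, -42, 3.3, 0, 0, 0, 1], [75, -36, 3.9, 0, 0, 0, 1], [86, -26, 4.5, 0, 0, 0, 1], [94, -13, 5.1, 0, 0, 0, 1]] [607.2 -91.4 158.7]
[[3, 14, 0.5, 0, 0, 0, 1], [2, 29, 1.1, 0, 0, 0, 1], [-3, 43, 1.7, 0, 0, 0, 1], [-12, 55, 2.3, 0, 0, 0, 1], [-24, 64, 2.8, 0, 0, 0, 1], [-38, 68, 3.4, 0, 0, 0, 1], [-53, 69, 4.0, 0, 0, 0, 1], [-68, 64, 4.5, 0, 0, 0, 1], [-80, 56, 5.1, 0, 0, 0, 1], [-90, 44, 5.7, 0, 0, 0, 1]] [ 619.4 -190.8  153. ]
[[-5, -13, 0.6, 0, 0, 0, 1], [-6, -26, 1.0, 0, 0, 0, 1], [-5, -38, 1.5, 0, 0, 0, 1], [-1, -48, 1.9, 0, 0, 0, 1], [4, -56, 2.3, 0, 0, 0, 1], [11, -63, 2.7, 0, 0, 0, 1], [17, -68, 3.0, 0, 0, 0, 1], [22, -70, 3.1, 0, 0, 0, 1], [22, -70, 3.1, 0, 0, 0, 1], [22, -70, 3.1, 0, 0, 0, 1]] [ 560.4 -147.2  149.9]
```

drive_tool(
  commands=[
    [-1,-4,0.2,0,0,0,1],
    [2,-13,0.6,0,0,0,1],
    [8,-24,1.1,0,0,0,1],
    [19,-35,1.6,0,0,0,1],
    [32,-41,2.2,0,0,0,1],
    [47,-44,2.8,0,0,0,1],
    [61,-42,3.3,0,0,0,1],
    [75,-36,3.9,0,0,0,1],
    [86,-26,4.5,0,0,0,1],
    [94,-13,5.1,0,0,0,1],
  ],
)

```text
clock: 5.08
eef_pos: [608.4, -92.5, 159.9]
tcp_rot: [0.003, 0.814, 0.581, -0.0]
force: [-0.9, -14.9, 2.2]
finger_gap: 21.1
```

Run:
```python
from h import *
np.set_printoptions(precision=2,suppress=True)
im=robot.read_camera("scene");s=robot.state();print(s["clock"],s["eef_pos"],s["force"],s["torque"],s["finger_gap"])
crop(im,(200,130,320,260),5,"pics/m3.png")
```

```text
5.1333 [610.39 -92.89 159.88] [ 0.08 -7.57  1.11] [-1.   -0.21 -0.01] 20.792532609178895
```

View pics/m3.png

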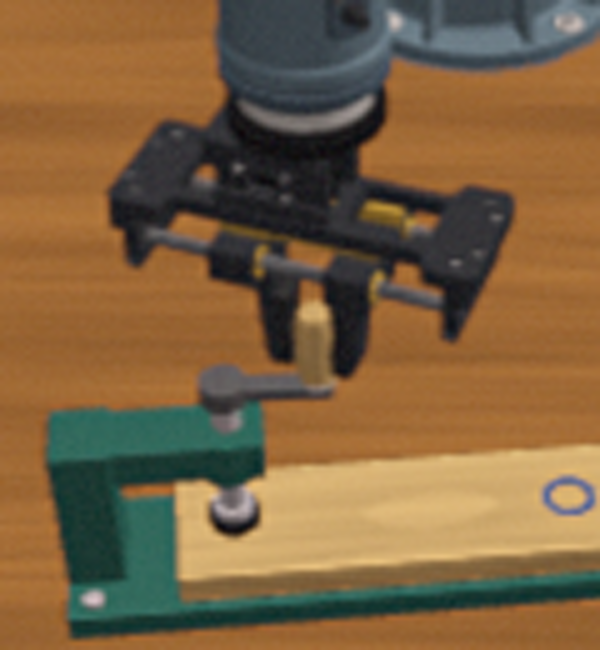

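Run:
```python
import circ,numpy as np,json
circ.A=np.array([610.5,-143.5])
C=np.array([607.2,-91.4,158.7])
for Ds in [[2.95,3.25,3.55,3.85,4.15,4.45,4.75,5.05,5.35,5.65],[5.95,6.2,6.45,6.65,6.85,7.05,7.2,7.3,7.3,7.3]]:
        o,C=circ.rows(C,Ds);print(json.dumps(o),C.round(1))
```

```text
[[2, 16, 0.5, 0, 0, 0, 1], [1, 30, 1.1, 0, 0, 0, 1], [-5, 44, 1.7, 0, 0, 0, 1], [-14, 56, 2.3, 0, 0, 0, 1], [-26, 65, 2.8, 0, 0, 0, 1], [-40, 69, 3.4, 0, 0, 0, 1], [-55, 70, 4.0, 0, 0, 0, 1], [-69, 65, 4.5, 0, 0, 0, 1], [-82, 57, 5.1, 0, 0, 0, 1], [-91, 45, 5.7, 0, 0, 0, 1]] [ 620.1 -192.1  153. ]
[[-6, -13, 0.6, 0, 0, 0, 1], [-7, -26, 1.0, 0, 0, 0, 1], [-5, -38, 1.5, 0, 0, 0, 1], [-2, -47, 1.9, 0, 0, 0, 1], [4, -56, 2.3, 0, 0, 0, 1], [10, -63, 2.7, 0, 0, 0, 1], [17, -67, 3.0, 0, 0, 0, 1], [21, -70, 3.1, 0, 0, 0, 1], [21, -70, 3.1, 0, 0, 0, 1], [21, -70, 3.1, 0, 0, 0, 1]] [ 560.7 -149.4  149.9]
```

drive_tool(
  commands=[
    [2,16,0.5,0,0,0,1],
    [1,30,1.1,0,0,0,1],
    [-5,44,1.7,0,0,0,1],
    [-14,56,2.3,0,0,0,1],
    [-26,65,2.8,0,0,0,1],
    [-40,69,3.4,0,0,0,1],
    [-55,70,4.0,0,0,0,1],
    [-69,65,4.5,0,0,0,1],
    [-82,57,5.1,0,0,0,1],
    [-91,45,5.7,0,0,0,1],
  ],
)

```text
clock: 5.97
eef_pos: [621.0, -192.2, 154.3]
tcp_rot: [0.001, 0.814, 0.581, 0.001]
force: [1.9, 2.6, 3.7]
finger_gap: 21.2
```

drive_tool(
  commands=[
    [-6,-13,0.6,0,0,0,1],
    [-7,-26,1.0,0,0,0,1],
    [-5,-38,1.5,0,0,0,1],
    [-2,-47,1.9,0,0,0,1],
    [4,-56,2.3,0,0,0,1],
    [10,-63,2.7,0,0,0,1],
    [17,-67,3.0,0,0,0,1],
    [21,-70,3.1,0,0,0,1],
    [21,-70,3.1,0,0,0,1],
    [21,-70,3.1,0,0,0,1],
  ],
)

```text
clock: 6.8
eef_pos: [560.9, -148.4, 151.0]
tcp_rot: [0.0, 0.814, 0.581, 0.0]
force: [-2.3, 0.2, 8.7]
finger_gap: 20.8
```

Run:
```python
from h import *
np.set_printoptions(precision=2,suppress=True)
im=robot.read_camera("scene");s=robot.state();print(s["clock"],s["eef_pos"],s["force"],s["torque"],s["finger_gap"])
crop(im,(180,130,300,260),5,"pics/m4.png");cv2.imwrite("pics/scene4.png",im)
import circ,json
circ.A=np.array([610.5,-143.5])
C=np.array([560.7,-149.4,149.9])
o,C=circ.rows(C,[7.4,7.5,7.6,7.7,7.8,7.9,8.0,8.1,8.1]);print(json.dumps(o),C.round(1))
o,C=circ.rows(C,[8.2,8.3,8.4,8.5,8.6,8.7,8.8,8.9,8.9,8.9]);print(json.dumps(o),C.round(1))
```

```text
6.85 [ 560.93 -148.54  151.03] [-2.32  0.44  8.03] [ 0.18  0.44 -0.02] 20.969504159532683
[[5, -2, 0.2, 0, 0, 0, 1], [9, -3, 0.4, 0, 0, 0, 1], [14, -4, 0.6, 0, 0, 0, 1], [19, -5, 0.8, 0, 0, 0, 1], [24, -5, 1.0, 0, 0, 0, 1], [29, -4, 1.2, 0, 0, 0, 1], [34, -3, 1.4, 0, 0, 0, 1], [39, -2, 1.6, 0, 0, 0, 1], [39, -2, 1.6, 0, 0, 0, 1]] [ 571.5 -111.9  148.3]
[[4, 2, 0.2, 0, 0, 0, 1], [9, 4, 0.4, 0, 0, 0, 1], [13, 7, 0.5, 0, 0, 0, 1], [17, 10, 0.7, 0, 0, 0, 1], [20, 14, 0.9, 0, 0, 0, 1], [23, 18, 1.1, 0, 0, 0, 1], [26, 22, 1.3, 0, 0, 0, 1], [28, 27, 1.5, 0, 0, 0, 1], [28, 27, 1.5, 0, 0, 0, 1], [28, 27, 1.5, 0, 0, 0, 1]] [606.2 -94.2 146.8]
```

View pics/m4.png

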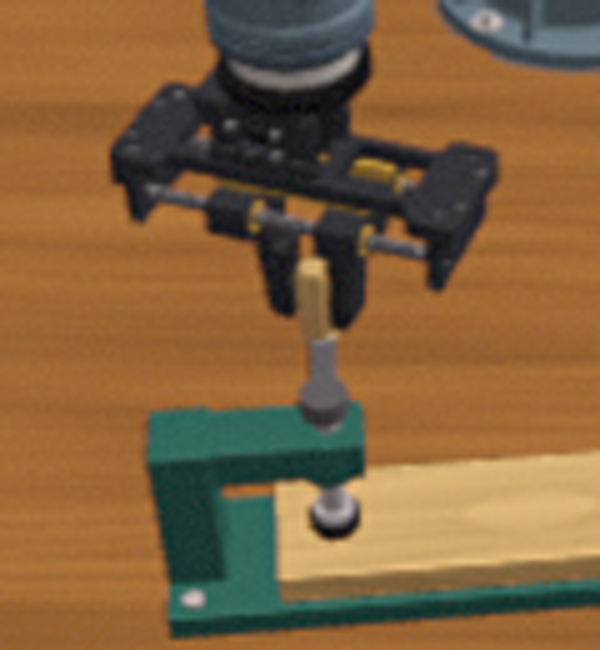

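The pad is now close to the board. I'll measure how far it dropped by sub-pixel matching, with the hub drop as a check on the scale.

Run:
```python
from h import *
a=cv2.imread("pics/scene0.png");b=cv2.imread("pics/scene4.png")
up=lambda i:cv2.resize(i,None,fx=10,fy=10,interpolation=cv2.INTER_CUBIC)
def match(box,m=6):
    l,t,r,bb=box
    T=up(a[t:bb,l:r]);S=up(b[t-m:bb+m,l-m:r+m]);q=cv2.matchTemplate(S,T,cv2.TM_CCOEFF_NORMED);_,v,_,p=cv2.minMaxLoc(q);return (p[0]/10-m,p[1]/10-m,round(v,3))
print("pad dark bottom",match((240,233,254,238)),match((240,232,254,238)),match((241,231,253,238)))
print("ref bolt/base",match((212,245,224,256)))
ax=[610,-142.5]
for z in(50,44,38):print(z,proj("scene",[*ax,z]).round(2))
for d in(0,6,12):print("hub",proj("scene",[*ax,153-d]).round(2))
crop(a,(230,215,270,245),9,"pics/p0.png");crop(b,(230,215,270,245),9,"pics/p4.png")
cv2.imwrite("pics/p04.png",np.hstack([cv2.imread("pics/p0.png"),cv2.imread("pics/p4.png")]))
```

```text
pad dark bottom (0.20000000000000018, 2.0, 0.995) (0.20000000000000018, 2.0, 0.995) (0.20000000000000018, 2.0, 0.993)
ref bolt/base (0.0, 0.0, 0.998)
50 [246.76 230.79]
44 [246.9  232.27]
38 [247.04 233.74]
hub [244.16 203.53]
hub [244.32 205.22]
hub [244.48 206.9 ]
```

View pics/p04.png

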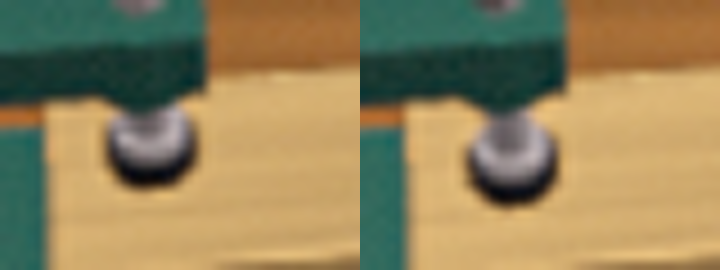

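The pad dropped 2.0 px, which is 8.1 mm, before the board stopped it. So the crank started near 2.05 rad, not 0.5. That matches crank zero lying along clamp +x. The crank is now at about 9.4 rad, half a turn past touch, with the knob toward the robot in clamp -x. I'll release the knob and rise.

drive_tool(
  commands=[
    [0,0,0,0,0,0,0.5],
    [0,0,0,0,0,0,0.5],
    [0,0,0,0,0,0,0.5],
    [0,0,-20,0,0,0,0.5],
    [0,0,-50,0,0,0,0.5],
    [0,0,-85,0,0,0,0.5],
    [0,0,-85,0,0,0,0.5],
  ],
)

```text
clock: 7.43
eef_pos: [563.8, -150.9, 241.7]
tcp_rot: [0.004, 0.814, 0.581, 0.002]
force: [1.3, 0.1, 0.9]
finger_gap: 43.7
```

Run:
```python
from h import *
np.set_printoptions(precision=1,suppress=True)
s=robot.state();print(s["clock"],s["eef_pos"],s["force"],s["finger_gap"])
print(rel([442.5,315.8,235]),yawx())
```

```text
7.4333 [ 563.8 -150.9  241.7] [1.3 0.1 0.9] 43.724635808102924
[ 401.8 -266.6    3.6] 71.00836219998475
```

drive_tool(
  commands=[
    [25,-17,0,0,0,0,0.3],
    [55,-37,0,0,0,-0.05,0.2],
    [85,-57,0,0,0,-0.1,0.1],
    [115,-77,0,0,0,-0.15,0],
    [145,-97,0,0,0,-0.2,0],
    [175,-117,0,0,0,-0.25,0],
    [205,-137,0,0,0,-0.3,0],
    [235,-157,0,0,0,-0.35,0],
    [265,-177,0,0,0,-0.4,0],
    [295,-197,0,0,0,-0.431,0],
  ],
)

```text
clock: 8.27
eef_pos: [469.5, 195.1, 234.5]
tcp_rot: [-0.0, 0.67, 0.742, -0.0]
force: [0.7, 0.4, 0.7]
finger_gap: 88.1
```

Run:
```python
from h import *
np.set_printoptions(precision=1,suppress=True)
im=robot.read_camera("scene");t=robot.read_camera("top");cv2.imwrite("pics/scene5.png",im);cv2.imwrite("pics/top5.png",t)
s=robot.state();print(s["clock"],s["eef_pos"],s["force"],s["finger_gap"])
print(rel([442.5,315.8,235]),yawx())
crop(im,(200,160,340,260),5,"pics/m5.png")
```

```text
8.3667 [468.5 197.6 234.4] [ 0.1 -0.4 -0.4] 87.91234816280503
[120.3 -13.4  -0.4] 96.05619678771504
```

View pics/m5.png

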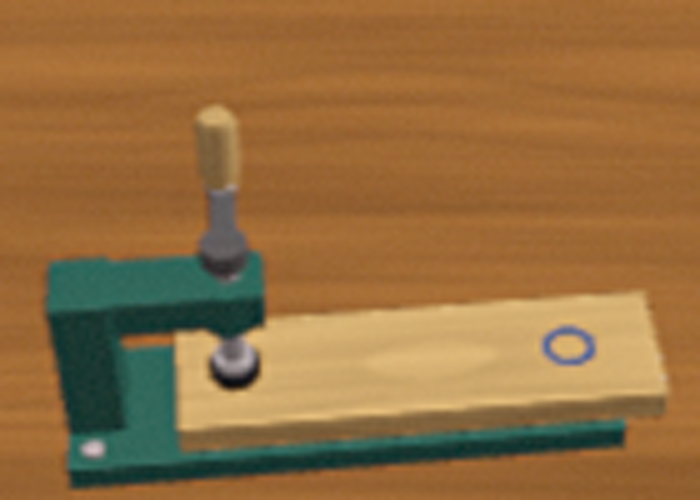

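The knob stayed where I left it at (218,145). The board and ring haven't moved. On to the meter.

drive_tool(
  commands=[
    [40,-4,0,0,0,0,0],
    [80,-9,0,0,0,0,0],
    [110,-12,0,0,0,0,0],
    [120,-13,0,0,0,0,0],
    [120,-13,40,0,0,0,0],
    [120,-13,60,0,0,0,0],
    [120,-13,60,0,0,0,0],
    [120,-13,60,0,0,0,0],
  ],
)

```text
clock: 9.03
eef_pos: [445.3, 310.2, 173.7]
tcp_rot: [-0.001, 0.671, 0.741, -0.002]
force: [0.2, -0.5, 0.4]
finger_gap: 88.5
```

Run:
```python
from h import *
np.set_printoptions(precision=1,suppress=True)
im=robot.read_camera("scene");t=robot.read_camera("top")
s=robot.state();print(s["clock"],s["eef_pos"],s["force"],s["finger_gap"])
print(rel([442.5,315.8,102]),yawx())
a=cv2.imread("pics/scene0.png")
up=lambda i:cv2.resize(i,None,fx=10,fy=10,interpolation=cv2.INTER_CUBIC)
def match(a,b,box,m=6):
    l,t,r,bb=box
    T=up(a[t:bb,l:r]);S=up(b[t-m:bb+m,l-m:r+m]);q=cv2.matchTemplate(S,T,cv2.TM_CCOEFF_NORMED);_,v,_,p=cv2.minMaxLoc(q);return (p[0]/10-m,p[1]/10-m,round(v,3))
print(match(a,im,(240,232,254,238)),match(a,im,(242,200,252,208)),match(a,im,(308,223,320,234)))
crop(im,(340,90,470,260),3,"pics/m6a.png");crop(t,(100,170,230,340),3,"pics/m6b.png")
cv2.imwrite("pics/m6.png",np.hstack([cv2.imread("pics/m6a.png"),cv2.imread("pics/m6b.png")]))
```

```text
9.1333 [447.  311.  176.3] [-0.4  0.4  0.1] 88.33345437335501
[ 5.2 -4.2 74.3] 95.62602713679242
(0.20000000000000018, 2.0, 0.995) (0.0, 2.0, 0.767) (0.0, 0.0, 0.998)
```

View pics/m6.png

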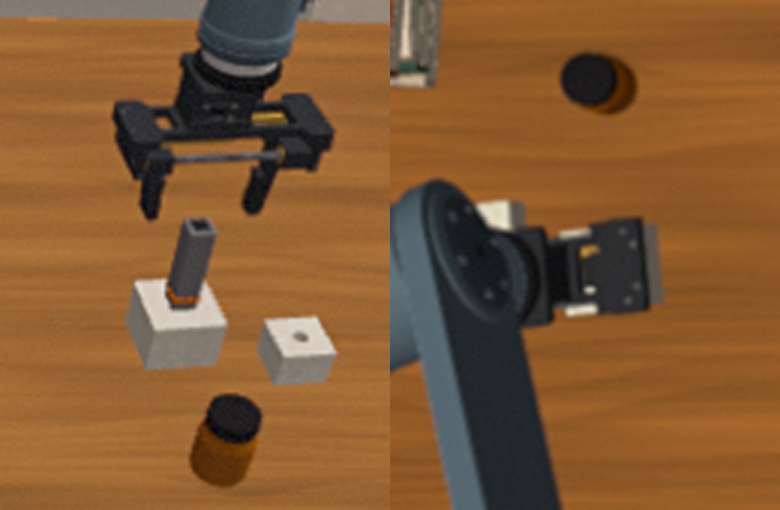

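The jaws straddle the meter, with its top at (198,225) in the left half. I'll let the arm settle and then check.

drive_tool(
  commands=[
    [0,0,0,0,0,0,0],
    [0,0,0,0,0,0,0],
    [0,0,0,0,0,0,0],
    [0,0,0,0,0,0,0],
  ],
)

```text
clock: 9.47
eef_pos: [446.2, 311.4, 175.6]
tcp_rot: [0.0, 0.671, 0.741, 0.001]
force: [0.2, -0.9, 0.3]
finger_gap: 88.1
```

Run:
```python
from h import *
np.set_printoptions(precision=1,suppress=True)
print(rel([442.5,315.8,102]),yawx(),robot.state()["qvel"])
```

```text
[ 4.7 -3.4 73.6] 95.67496091624449 [ 0.  0.  0. -0. -0.  0.]
```

drive_tool(
  commands=[
    [5,-3,10,0,0,0,0],
    [5,-3,35,0,0,0,0],
    [5,-3,60,0,0,0,0],
    [5,-3,73,0,0,0,0],
    [5,-3,73,0,0,0,0],
    [5,-3,73,0,0,0,0.5],
    [5,-3,73,0,0,0,0.5],
  ],
)

```text
clock: 10.05
eef_pos: [442.7, 316.5, 102.5]
tcp_rot: [0.0, 0.671, 0.741, 0.001]
force: [-0.4, 0.5, -0.4]
finger_gap: 76.7
```

Run:
```python
from h import *
np.set_printoptions(precision=1,suppress=True)
print(rel([442.5,315.8,102]),yawx(),robot.state()["finger_gap"])
im=robot.read_camera("scene");crop(im,(350,90,460,230),4,"pics/m7.png")
```

```text
[-0.7 -0.3  0.5] 95.69412741661428 76.72762745692032
```

View pics/m7.png

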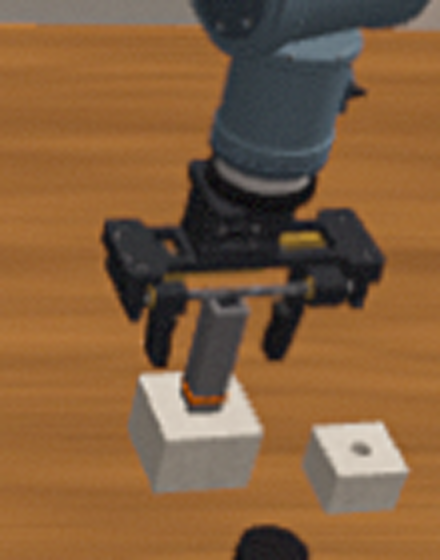

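The meter is roughly centred between the fingers, with the body at (212,330) and the fingers at 160 and 280. Closing now.

drive_tool(
  commands=[
    [0,0,0,0,0,0,0.6],
    [0,0,0,0,0,0,0.7],
    [0,0,0,0,0,0,0.8],
    [0,0,0,0,0,0,1],
    [0,0,0,0,0,0,1],
    [0,0,0,0,0,0,1],
    [0,0,0,0,0,0,1],
  ],
)

```text
clock: 10.68
eef_pos: [442.3, 316.0, 101.8]
tcp_rot: [0.0, 0.671, 0.741, -0.0]
force: [-0.3, 0.3, -0.6]
finger_gap: 28.0
```

Run:
```python
from h import *
np.set_printoptions(precision=2,suppress=True)
s=robot.state();print(s["eef_pos"],s["force"],s["torque"],s["finger_gap"],yawx())
```

```text
[442.29 316.01 101.83] [-0.32  0.3  -0.6 ] [ 0.02  0.05 -0.03] 27.98843794599279 95.68137956583395
```

Gripped at 28.0 mm. I'll lift straight up.

drive_tool(
  commands=[
    [0,0,-10,0,0,0,1],
    [0,0,-25,0,0,0,1],
    [0,0,-45,0,0,0,1],
    [0,0,-65,0,0,0,1],
    [0,0,-85,0,0,0,1],
    [0,0,-95,0,0,0,1],
    [0,0,-95,0,0,0,1],
    [0,0,-95,0,0,0,1],
  ],
)

```text
clock: 11.35
eef_pos: [442.4, 316.1, 197.0]
tcp_rot: [0.0, 0.671, 0.741, 0.0]
force: [-0.2, 0.8, -0.8]
finger_gap: 27.9
```

Run:
```python
from h import *
np.set_printoptions(precision=2,suppress=True)
s=robot.state();print(s["eef_pos"],s["force"],s["torque"],s["finger_gap"],yawx())
print(rel([589.3,44,197]))
im=robot.read_camera("scene");crop(im,(350,60,460,230),3,"pics/m8.png")
```

```text
[442.4  316.11 197.04] [-0.17  0.77 -0.81] [ 0.   -0.03  0.01] 27.875238968619207 95.68580768282463
[-285.33  119.22    0.06]
```

View pics/m8.png

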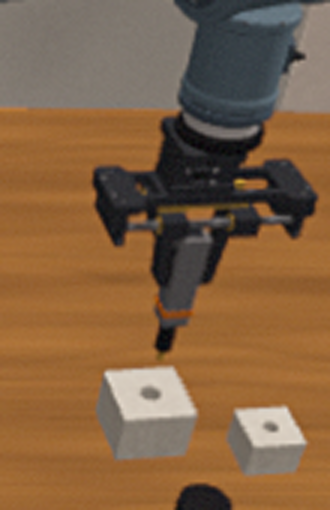

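The meter is clear of the stand, upright in the jaws, with its tip at (160,352) in the crop. Next I move over the ring.

drive_tool(
  commands=[
    [-20,8,0,0,0,0,1],
    [-50,21,0,0,0,0,1],
    [-85,36,0,0,0,0,1],
    [-120,50,0,0,0,0,1],
    [-155,65,0,0,0,0,1],
    [-190,79,0,0,0,0,1],
    [-225,94,0,0,0,0,1],
    [-255,106,0,0,0,0,1],
    [-275,115,0,0,0,0,1],
    [-285,119,0,0,0,0,1],
  ],
)

```text
clock: 12.23
eef_pos: [589.2, 41.4, 194.8]
tcp_rot: [-0.001, 0.672, 0.74, -0.001]
force: [0.3, 0.4, -1.5]
finger_gap: 27.4
```

drive_tool(
  commands=[
    [0,0,15,0,0,0,1],
    [0,0,35,0,0,0,1],
    [0,0,45,0,0,0,1],
    [0,0,45,0,0,0,1],
    [0,0,45,0,0,0,1],
    [0,0,45,0,0,0,1],
  ],
)

```text
clock: 12.73
eef_pos: [589.1, 44.8, 152.4]
tcp_rot: [0.0, 0.671, 0.742, 0.0]
force: [0.8, -0.1, -0.9]
finger_gap: 27.8
```

Run:
```python
from h import *
np.set_printoptions(precision=2,suppress=True)
s=robot.state();print(s["clock"],s["eef_pos"],s["force"],s["torque"],s["finger_gap"],yawx())
im=robot.read_camera("scene");t=robot.read_camera("top")
print([(r["uv"],r["p"]) for c in("scene","top") for n in("tip","spot") for r in robot.place_of(c,n)])
crop(im,(260,110,370,260),4,"pics/m9.png");crop(t,(200,140,330,260),4,"pics/m9b.png")
tip=s["eef_pos"]-[0,0,95.8];print("tip",tip,proj("scene",tip),proj("scene",[*tip[:2],38]),"spot a",proj("scene",[589.3,44,38]))
```

```text
12.7333 [589.14  44.81 152.36] [ 0.76 -0.15 -0.92] [ 0.05  0.01 -0.01] 27.812983882948735 95.7331391312366
[([269.8, 201.8], 0.63), ([427.3, 172.6], 0.47)]
tip [589.14  44.81  56.56] [314.31 223.99] [313.97 228.56] spot a [313.69 228.6 ]
```

View pics/m9.png

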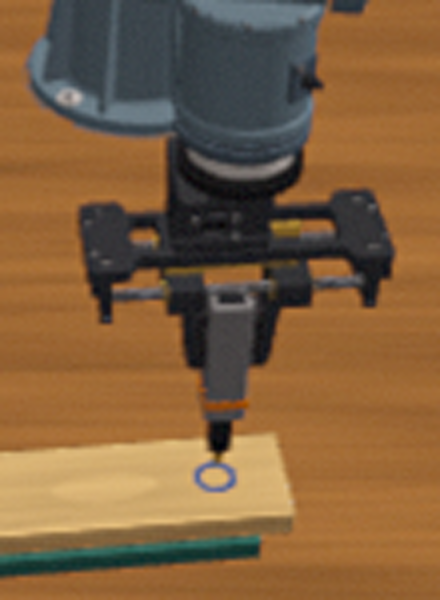

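View pics/m9b.png

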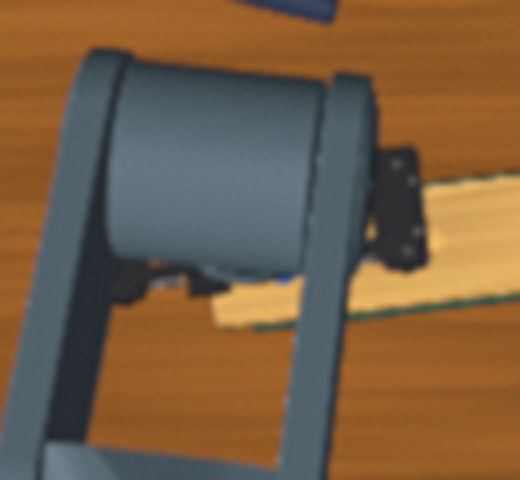

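The tip at (217,460) sits 17 crop px straight above the ring centre at (215,477). That matches the predicted drop for a centred touch. Descending gently.

drive_tool(
  commands=[
    [0,0,8,0,0,0,1],
    [0,0,14,0,0,0,1],
    [0,0,17,0,0,0,1],
    [0,0,19,0,0,0,1],
    [0,0,20,0,0,0,1],
    [0,0,21,0,0,0,1],
    [0,0,21,0,0,0,1],
    [0,0,21,0,0,0,1],
  ],
)

```text
clock: 13.7
eef_pos: [588.9, 44.3, 131.0]
tcp_rot: [-0.0, 0.671, 0.741, -0.0]
force: [-2.0, -0.1, 1.6]
finger_gap: 27.8
```

Run:
```python
from h import *
np.set_printoptions(precision=2,suppress=True)
F=[]
for i in range(5):
    robot.read_camera("scene");s=robot.state();F.append(s["force"])
print(s["clock"],s["eef_pos"],np.mean(F,0),np.std(F,0),s["torque"],s["eef_pos"][2]-95.8)
```

```text
13.95 [589.02  44.26 131.  ] [-1.94  0.28  1.38] [0.5  0.77 0.61] [ 0.09  0.45 -0.01] 35.200794142217504
```

drive_tool(
  commands=[
    [0,-0.5,1,0,0,0,1],
    [0,-0.5,2,0,0,0,1],
    [0,-0.5,2.4,0,0,0,1],
    [0,-0.5,2.4,0,0,0,1],
    [0,-0.5,2.4,0,0,0,1],
    [0,-0.5,2.4,0,0,0,1],
  ],
)

```text
clock: 14.45
eef_pos: [588.8, 44.2, 128.7]
tcp_rot: [0.0, 0.671, 0.741, 0.0]
force: [-0.6, 0.6, 2.9]
finger_gap: 27.8
```

Run:
```python
from h import *
np.set_printoptions(precision=2,suppress=True)
F=[]
for i in range(8):
    im=robot.read_camera("scene");s=robot.state();F.append(s["force"])
print(s["clock"],s["eef_pos"],np.mean(F,0),np.std(F,0),s["torque"],s["finger_gap"],s["eef_pos"][2]-95.8)
q=s["tcp_rot"];print(R.from_quat([q[1],q[2],q[3],q[0]]).as_matrix()[:,2])
crop(im,(200,110,370,260),4,"pics/m10.png")
a=cv2.imread("pics/scene5.png")
d=cv2.absdiff(a,im)[235:262,205:300];print("board edge diff",d.mean(),d.max())
```

```text
14.85 [588.72  44.19 128.57] [0.49 0.54 3.25] [0.62 0.37 0.52] [ 0.16 -0.16  0.05] 27.53456337736024 32.76856164961772
[ 0. -0. -1.]
board edge diff 1.7630929174788823 15
```

View pics/m10.png

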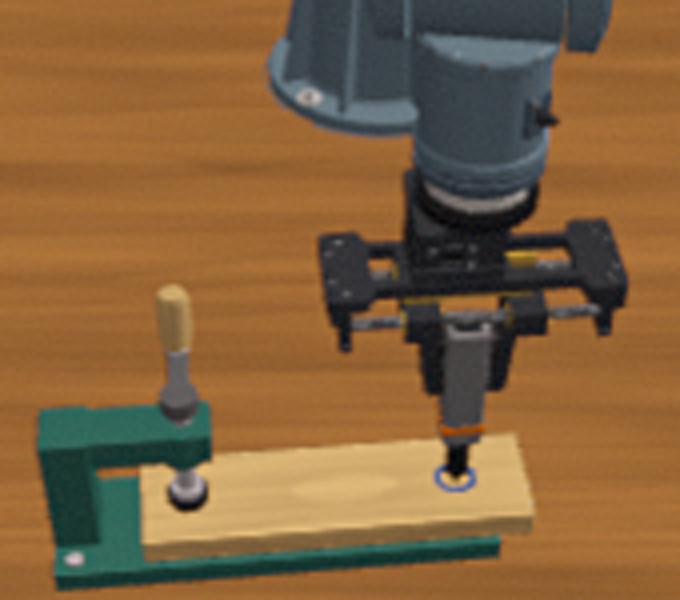

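The tip is inside the ring at (456,477) and pressed about 5.2 mm in, at about 4.2 N net. The tool axis is vertical and the board hasn't moved. Handing in.

Run:
```python
from plant import robot
print(robot.finish_job(), robot.state()["clock"])
```

```text
the job is handed in; nothing more can be done
the job is handed in; nothing more can be done
```

I turned the crank clockwise by about 7.3 rad to about 9.4 rad, half a turn past first touch. I then took the meter from the larger stand, and it is now held upright on the blue ring with its tip pressed in. I handed the job in at about 15 s of the 61 s allowed.

**Last checks**
- **Meter:** the tip shows inside the ring, pressed about 5.2 mm by tool height. The push was about 4.2 N after allowing for the meter's weight. The tool axis was vertical and the jaw gap was 27.5 mm.
- **Board and bystanders:** the ring and board edge match the earlier pictures to within noise. The arm kept clear of the jar, cup and oil bottle throughout, though I did not compare them in a final picture.

**Disagreement:** my first estimate of the crank's start angle, from the knob's height, was about 0.5 rad. The pad dropped only 8.1 mm before the board stopped it, which gives about 2.05 rad and also fits the knob's direction, so I used that. The stop angle was inferred from this and not tested against the end stop. A later hub-drop match was unusable because the match was poor (0.77).

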